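Hold the roller yoke against its ledge on the lapping machine

ROBOT

A 6-joint arm with a two-finger parallel gripper is mounted at the origin on the work surface. World frame = base frame: x ahead of the robot, y to its left, z up, the work surface at z = 0. Lengths are in m, angles in degrees, forces in N, time in s.
With the tool pointing down it reaches from about 0.375 to 0.75 m from the base axis. Payload 9 kg.
Tool frame: the origin (TCP) lies midway between the tips of the shut fingers; the grasp point (between the pads) lies 19 mm behind it (r.hold_point_z is the distance from the TCP to the grasp point, in m); z points along the fingers, y is the line along which they close (so a half turn about z gives the same grasp; the last joint's range is limited). The gripper opens to 85 mm and grips with 20 to 120 N. Pads are 22 mm wide; open, the fingers measure 114 mm over their backs; the gripper's body (76 mm by 85 mm) begins 54 mm behind the grasp point. The pads swing forward as they close: fully open they stand 13 mm farther back than shut.
Start: joints at [-89.593, 5.964, 5.575, 89.605, 0, 77.527], TCP at [0.134, -0.585, 0.231] pointing down, gripper open.
Joint ranges: [-171.21, 171.21], [-48.23, 106.86], [-62.78, 66.21], [-105.2, 120.99], [-86.42, 89.51], [-180, 180]. Speed limits (degrees/s): [127.2, 127.2, 147.25, 180, 180, 180].

INTERFACE

Orientations are given as [roll, pitch, yaw] about the fixed x, y, z axes, in that order (R = Rz(yaw) Ry(pitch) Rx(roll)).
In Python, from plant import readout, cams, job, models, r gives the robot as it stands. The module is installed in compiled form; this text tells all that it offers.
- The arm moves only by the tool step_arm, never from a script. Its argument "rows" is text: rows parted by semicolons, each of 6 numbers parted by spaces: the shift along the tool's x, y, z scaled (see below), then the turn, a rotation vector about the tool's x, y, z scaled (see below). In form: dx dy dz rx ry rz; .... A call has 1 to 20 rows; each row shifts and turns the commanded pose from where the row before left it, along the tool's axes as they then stand; what a row does not reach is not made up. The controller multiplies each number of a shift by 25 mm and each number of a turn by 0.15 rad. A row lasts 1/8 s, in which the tool goes at most 62.5 mm and 10.7 degrees, less where a joint would pass 70% of its speed; a pose out of reach is approached as far as the arm can. A call with a number of a shift or a turn outside -1 to 1 is refused whole. A call with a gripper value outside its range is refused whole. "fingers" is the finger opening in mm, from 0 to 85.4, set as the call begins (left out, the last holds). The fingers move at their own pace and stop on an object; "newtons" is the grip in N (left out, the last holds). Time passes only in rows, so rows that do not move let the fingers close. It gives the time, the measured TCP pose, the force, the opening and the grip force at its end, in the units of the state.
- readout.observe(): the state, without advancing time (a new reading comes with each control period).
- cams.grab_frame(name): name is "scene" or "top" or "wrist"; returns a dict with "image" (480x640x3 uint8, red, green, blue), "vertical_fov" (degrees; the focal length in pixels is half the picture's height over the tangent of half this angle, whatever the lens; pixels are square), "cx", "cy" (the principal point, pixels), "camera_from_world" (4x4, takes a point from world to camera coordinates). Camera axes: x right, y up, looking along -z (the intrinsics and any distortion apply to the point x, -y, -z); pixel columns grow to the right and rows downward; lengths in m; the calibration is good to about 2 mm. A picture is of the moment at which its call begins. There is no depth.
- job.sign_off(): hands the job in; it is judged then, once.
Trained networks look in a picture, given as the dict that the camera call returned (one of the last four; its "shot" number tells which), for a name from the list of things; names that differ only in an ending like _2 or _b are one class to them, and where a whole thing is asked for, a point or a joint stands for the part that bears it (a point fixed in the world has none). Each returns a list of dicts, best first, with "p" (0 to 1); they miss things now and then, are a little off and sometimes report something else, mostly with a low value. They report only what shows in the picture. A call takes as long as a camera call. They do not tell look-alikes from the thing itself.
- models.silhouettes(picture, thing): "pixels" (480x640 bool, what is visible of it).
- models.place_of(picture, thing): "centre" ([x, y, z] in m, in the coordinates of the camera as it stood for that picture, good to about 4 mm: a listed point, or the origin of a listed thing).
The state is a dict: "time_s": time; "q": joint angles; "dq": joint speeds; "joint_torque": joint torques, N m; "position": TCP position; "ee_rot": TCP orientation; "wrist_force": force on the tool from outside, world axes, zero at the start; "ft_torque": the same for the moment, N m; "grip_width": finger opening in m; "finger_force": force on a finger pad.
Only numpy, scipy, OpenCV 4.12 (cv2) and the standard library are available. Lean on these libraries where they do the work, as an engineer would, in place of code of your own. Each camera call takes 0.05 s, during which the arm holds its last target. There are 200 camera calls.

TASK

Take the aluminium two-roller yoke from the deck and set its foot flat on the lapping machine's empty mounting pad, rollers over the lap plate and slots centred over the two screw holes. Slide it square up against the steel ledge and keep it bearing on the ledge with a steady push of about 15 N so that I can put the two screws in: do not ram it, finish while you are still holding and pushing it like that, and leave everything else where it is.

Things in the scene. Friction and masses are not known exactly. Their poses are not given: they have to be found in the camera images.
- yoke: the roller yoke, aluminium, 0.55 to 0.85 kg, balance point about 30 mm ahead of the origin. It starts standing on the deck. Origin under the centre of its foot, z up, x towards the rollers. Foot 80 mm (x) by 130 mm (y) by 14 mm thick, with two through slots 10 mm (x) by 22 mm (y) at x = -22 mm, y = +-48 mm
- yoke_boss (a point): on the yoke, the point to grip: inside the boss that stands on the foot, 40 mm above the foot's underside, 15.5 mm ahead of the yoke's origin. The boss runs from x = -7 to 38 mm of the yoke, is 30 mm wide in y, and its top is 58 mm above the underside
- yoke_rollers (a point): on the yoke, midway between its two white rollers (30 mm across, 76 mm apart), 133 mm ahead of the yoke's origin, 20 mm above the foot's underside. The rollers hang from a crosshead 104 mm long, down to 3 mm above the plane of the foot's underside; an arm 16 mm square (z 36 to 52 mm) joins it to the boss
- yoke_front (a point): on the yoke, the middle of the foot's lower front edge, 40 mm ahead of the yoke's origin; this edge face goes against the ledge
- lapper: the lapping machine, fixed, green casting with a round lap plate (360 mm across, centred 230 mm ahead of the origin, top 55 mm above the deck). Origin on the deck, straight under the middle of the ledge's face; x points to the plate's centre (the direction to push), z up. The two far pedestals already have their yokes screwed on: leave them
- pad (a point): on the lapping machine, midway between the two 8 mm screw holes (dark dots, 96 mm apart along y) of the empty mounting pad, 62 mm before the ledge's face. The pad is the steel-faced flat top of the pedestal nearest the robot, 60 mm above the deck, from x = -98 mm to 0 and y = +-71 mm of the machine
- ledge: the rigid steel ledge on the pad's plate side: 16 mm (x) by 130 mm (y), standing 10 mm above the pad. The 15 N is what reaches the ledge: leaning down on the yoke adds friction on the pad that takes part of the push. Origin at pad height in the middle of the face that the yoke is pushed against; axes as the lapping machine's. With the yoke home, yoke_front is at this origin.
- spare: bystander: the other bracket, same aluminium: square slotless foot 74 x 74 x 14 mm, round boss 42 mm across, arm with one steel pin instead of rollers; 56 mm high, origin under the foot's centre
- hexkey: bystander: L-shaped hex key, 8 mm thick, 108 x 36 mm, lying flat; origin on the deck under the middle of its long leg
- dish: bystander: round steel dish of screws, 72 mm across, 18 mm high; origin under its centre
- ring: bystander: loose conditioning ring, 110 mm across, 30 mm high; origin under its centre
- weight: bystander: load weight with a knob, 90 mm across, 72 mm high; origin under its centre
- bottle: bystander: white slurry bottle, 68 mm across, 170 mm high; origin under its centre
- brush: bystander: cleaning brush lying on the deck, 200 mm long, 42 mm wide, 20 mm high; origin under its middle
There are look-alikes about, which are no part of the job. Leave any blue look-alike of the yoke alone.

How it is judged (in metres and radians):
At the end, for the whole second after the job is handed in: The robot is still holding the yoke: its foot lies flat on the pad (within 4 mm and 2 degrees), front edge square on the ledge (within 4 mm and 2 degrees), slots over the screw holes (within 6 mm along the ledge), at rest, pressed against the ledge with 8 to 22 N through the last second (x of yoke_front in the frame of ledge between -0.004 and 0.004 m and y of yoke_front in the frame of ledge between -0.006 and 0.006 m and z of yoke_front in the frame of ledge between -0.004 and 0.004 m and angle between the x axis of yoke and the x axis of ledge, either way round below 0.035 rad and angle between yoke's own z axis and vertical below 0.035 rad and contact force between yoke and ledge between 8 and 22 N and contact force between the fingers and yoke above 2 N and linear speed of yoke below 0.01 m/s); the arm keeps its last pose, push and grip.
It fails at once if the yoke is rammed into the ledge with more than 45 N (contact force between yoke and ledge above 45 N).
It fails at once if a bystander is shifted by more than 30 mm (distance of any of spare, hexkey, dish, ring, weight, bottle, brush from where it was at the start of the episode above 0.03 m).
It also fails if it takes over 54 s, if anything falls off the work surface, if the arm or the gripper's body presses on something with over 40 N, if the wrist force passes 120 N, or if a joint passes its speed limit or range.

## Working session

There is one attempt and no reset: what is moved stays moved. The work goes in short steps, Python scripts to look and compute and a tool call to move; the robot and the scene stay as the last step left them, time stands still between calls to the robot, and variables do not carry over. Pictures are saved under pics/ and viewed, at most 10 in all, crops included, and the job is handed in when it is done.

Besides the shell and the picture viewer there is one more tool, called after "Emit:" as name(argument=value, ...) on one line, values as JSON. step_arm: Moves the arm, as the interface text tells. Shifts and turns lie within -1 to 1; 1 stands for 25 mm of shift or 0.15 rad of turn. Its arguments: {"type":"object","properties":{"rows":{"type":"string"},"fingers":{"type":"number"},"newtons":{"type":"number"}},"required":["rows"]}

```bash
mkdir -p pics; cat > h.py <<'E'
import numpy as np, cv2
from plant import readout, cams, job, models, r
def K(p):
    f=240/np.tan(np.radians(p["vertical_fov"])/2); return f,p["cx"],p["cy"]
def toW(p,c):
    return (np.linalg.inv(p["camera_from_world"])@np.r_[c,1])[:3]
def proj(p,X):
    f,cx,cy=K(p); c=(p["camera_from_world"]@np.r_[X,1])[:3]; return np.array([cx+f*c[0]/-c[2],cy-f*c[1]/-c[2]])
def ray(p,u,v):
    f,cx,cy=K(p); T=np.linalg.inv(p["camera_from_world"]); d=T[:3,:3]@np.array([(u-cx)/f,-(v-cy)/f,-1]); return T[:3,3],d
def onz(p,u,v,z):
    o,d=ray(p,u,v); return o+d*(z-o[2])/d[2]
def save(p,n): cv2.imwrite("pics/"+n,p["image"][:,:,::-1])
E
python3 - <<'E'
from h import *
np.set_printoptions(precision=4,suppress=True)
for n in ("scene","top"):
    p=cams.grab_frame(n); save(p,n+"0.png"); print(n,[k for k in p],p["vertical_fov"],p["cx"],p["cy"])
    for t in ("yoke","yoke_boss","yoke_rollers","yoke_front","lapper","pad","ledge","spare","hexkey","dish","ring","weight","bottle","brush"):
        for d in models.place_of(p,t)[:4]:
            X=toW(p,d["centre"]); print(t,round(d["p"],2),X,proj(p,X).round())
print(readout.observe())
E
```

```text
scene ['image', 'vertical_fov', 'cx', 'cy', 'camera_from_world', 'shot'] 44.32383023438842 327.1518933434363 237.93166749369402
yoke 0.92 [0.4369 0.2775 0.0017] [401. 199.]
yoke 0.68 [ 0.2404  0.285  -0.0004] [362. 164.]
yoke_boss 0.6 [0.2373 0.2925 0.0383] [363. 153.]
yoke_rollers 0.75 [0.5684 0.2989 0.0192] [437. 217.]
yoke_rollers 0.65 [0.2391 0.4123 0.0216] [391. 142.]
yoke_rollers 0.42 [0.4725 0.2819 0.0006] [410. 205.]
yoke_front 0.66 [0.2387 0.3176 0.0015] [369. 159.]
yoke_front 0.61 [0.4703 0.2858 0.0047] [411. 203.]
lapper 0.93 [0.5842 0.0423 0.0019] [376. 266.]
lapper 0.55 [0.3915 0.0993 0.0009] [348. 217.]
pad 0.88 [0.5191 0.0405 0.0632] [362. 239.]
pad 0.69 [0.5826 0.0403 0.001 ] [375. 266.]
pad 0.43 [0.5852 0.0382 0.0573] [377. 255.]
ledge 0.67 [0.5869 0.0389 0.0606] [377. 254.]
ledge 0.34 [ 0.3892  0.0991 -0.0015] [347. 217.]
spare 0.93 [ 0.4173 -0.3271  0.0001] [233. 296.]
spare 0.52 [ 0.3946 -0.0695  0.0025] [304. 244.]
hexkey 0.51 [ 0.3954 -0.0679  0.0018] [304. 244.]
dish 0.64 [ 0.3901  0.0951 -0.0014] [346. 218.]
ring 0.68 [ 0.5046 -0.5339  0.0021] [182. 361.]
weig
[... 1047 characters left out ...]
. 267.]
ring 0.87 [ 0.5045 -0.5371  0.0029] [480. 229.]
weight 0.87 [ 0.6779 -0.3937 -0.0021] [432. 177.]
bottle 0.8 [ 0.6755  0.355  -0.0018] [200. 181.]
brush 0.96 [ 0.5264  0.4997 -0.0048] [155. 227.]
{'time_s': 1.5, 'q': array([-89.5932,   5.9647,   5.5737,  89.6052,   0.0022,  77.5293]), 'dq': array([ 0.0537,  0.0255,  0.0676,  0.0325, -0.1135,  0.0622]), 'joint_torque': array([  0.0003, -55.6747,  50.3767,   0.0006,  -0.0004,   0.    ]), 'position': array([ 0.1338, -0.5849,  0.2313]), 'ee_rot': array([179.9958,  -0.0014,  12.8774]), 'wrist_force': array([ 0.3382, -0.2453,  0.265 ]), 'ft_torque': array([-0.02  ,  0.0469, -0.0159]), 'finger_force': 0.0, 'grip_width': 0.08576851057044968}
```

```bash
python3 - <<'E'
import cv2
a=cv2.imread("pics/scene0.png")[110:310,220:520]; b=cv2.imread("pics/top0.png")[140:340,150:450]
cv2.imwrite("pics/c0.png",cv2.vconcat([cv2.resize(x,(800,533))[0:533] if 0 else cv2.resize(x,(450,300),interpolation=cv2.INTER_CUBIC) for x in (a,b)]))
E
```

```text
(no output)
```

View pics/scene0.png

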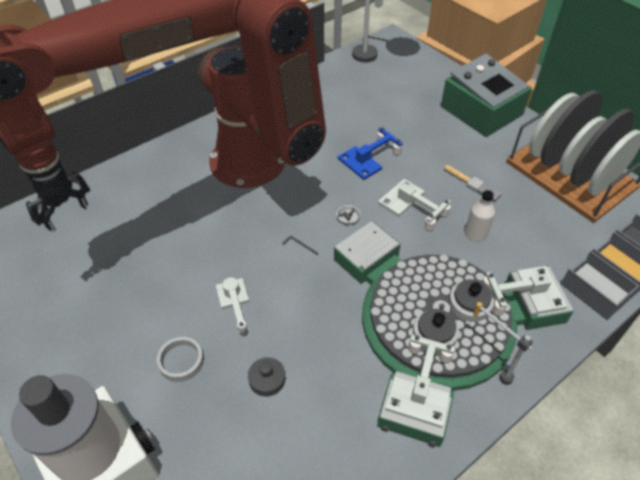

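View pics/c0.png

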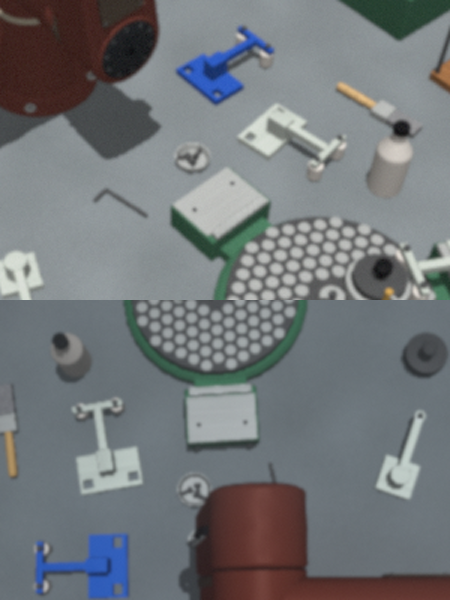

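The scene shows three candidates. The aluminium two-roller yoke at scene (401,199) and top (222,254) fits, with its slotted foot and two white rollers. The blue look-alike is at (362,164), and the spare with one pin is at (233,296). The crop confirms the aluminium one at about (0.436, 0.278), yaw about 9°. The empty pad with its two dots is at (362,239).

```bash
cat >> h.py <<'E'
def plan(x0,yaw0,x1,yaw1,n,rzs=None):
    """rows from x0,yaw0(deg) to x1; yaw in n rows, tool down"""
    out=[];d=(np.array(x1)-x0)/n;t=(yaw1-yaw0)/n
    for i in range(n):
        a=np.radians(yaw0+t*i);c,s=np.cos(a),np.sin(a)
        v=np.array([d[0]*c+d[1]*s, d[0]*s-d[1]*c, -d[2]])/.025
        out.append("%.2f %.2f %.2f 0 0 %.2f"%(*v,-np.radians(t)/.15))
    return "; ".join(out)
E
python3 - <<'E'
from h import *
print(plan([.134,-.585,.231],12.88,[.45,-.2,.261],12.88+171.887,20))
E
```

```text
0.79 -0.61 -0.06 0 0 -1.00; 0.87 -0.49 -0.06 0 0 -1.00; 0.93 -0.35 -0.06 0 0 -1.00; 0.97 -0.21 -0.06 0 0 -1.00; 0.99 -0.06 -0.06 0 0 -1.00; 0.99 0.09 -0.06 0 0 -1.00; 0.97 0.24 -0.06 0 0 -1.00; 0.92 0.38 -0.06 0 0 -1.00; 0.85 0.51 -0.06 0 0 -1.00; 0.77 0.64 -0.06 0 0 -1.00; 0.66 0.74 -0.06 0 0 -1.00; 0.55 0.83 -0.06 0 0 -1.00; 0.41 0.91 -0.06 0 0 -1.00; 0.27 0.96 -0.06 0 0 -1.00; 0.13 0.99 -0.06 0 0 -1.00; -0.02 1.00 -0.06 0 0 -1.00; -0.17 0.98 -0.06 0 0 -1.00; -0.31 0.95 -0.06 0 0 -1.00; -0.45 0.89 -0.06 0 0 -1.00; -0.58 0.81 -0.06 0 0 -1.00
```

Emit:
step_arm(rows="0.8 -0.6 -0.06 0 0 -1; 0.87 -0.5 -0.06 0 0 -1; 0.93 -0.35 -0.06 0 0 -1; 0.97 -0.2 -0.06 0 0 -1; 1 -0.05 -0.06 0 0 -1; 1 0.1 -0.06 0 0 -1; 0.97 0.25 -0.06 0 0 -1; 0.92 0.38 -0.06 0 0 -1; 0.85 0.5 -0.06 0 0 -1; 0.77 0.64 -0.06 0 0 -1; 0.66 0.75 -0.06 0 0 -1; 0.55 0.83 -0.06 0 0 -1; 0.4 0.9 -0.06 0 0 -1; 0.27 0.96 -0.06 0 0 -1; 0.13 1 -0.06 0 0 -1; 0 1 -0.06 0 0 -1; -0.17 1 -0.06 0 0 -1; -0.3 0.95 -0.06 0 0 -1; -0.45 0.9 -0.06 0 0 -1; -0.58 0.8 -0.06 0 0 -1", fingers=85)

```text
time_s: 4.0
position: [0.4511, -0.1985, 0.2614]
ee_rot: [-180.0, 0.0, -174.9]
wrist_force: [0.2, -0.7, 0.4]
grip_width: 0.0847
finger_force: 0.0
```

Emit:
step_arm(rows="-0.1 1 0 0 0 0.6; 0 1 0 0 0 0; 0 1 0 0 0 0; 0 1 0 0 0 0; 0 1 0 0 0 0; 0 1 0 0 0 0; 0 1 0 0 0 0; 0 1 0 0 0 0; 0 0.5 0 0 0 0; 0 0 0 0 0 0; 0 0 0 0 0 0")

```text
time_s: 5.38
position: [0.4524, 0.0128, 0.2612]
ee_rot: [-180.0, -0.0, 179.6]
wrist_force: [0.7, -0.1, -0.6]
grip_width: 0.0847
finger_force: 0.0
```

```bash
python3 - <<'E'
from h import *
np.set_printoptions(precision=4,suppress=True)
p=cams.grab_frame("wrist"); save(p,"w1.png")
for t in ("pad","ledge"):
    for d in models.place_of(p,t)[:2]:
        X=toW(p,d["centre"]); print(t,round(d["p"],2),X,proj(p,X).round())
print(K(p),np.linalg.inv(p["camera_from_world"]))
np.savez("w1.npz",**p)
E
```

```text
pad 0.72 [0.5263 0.0368 0.0603] [347. 279.]
ledge 0.67 [0.5893 0.0415 0.0645] [351. 337.]
(np.float64(383.2274150891446), 322.55595956677143, 240.30120253514917) [[ 0.0064 -0.9488 -0.3159  0.3718]
 [ 1.      0.0063  0.0015  0.0137]
 [ 0.0005 -0.3159  0.9488  0.4042]
 [ 0.      0.      0.      1.    ]]
```

View pics/w1.png

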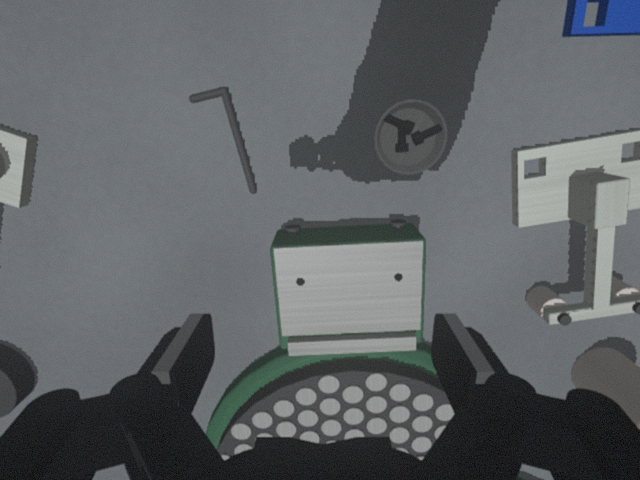

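Wrist view: the pad's holes are at (300,282) and (398,277), and the ledge top runs from (288,345) to (416,341). The yoke is on the right, with slots at (535,167) and (631,151) and its boss at about (600,190).

```bash
python3 - <<'E'
from h import *
np.set_printoptions(precision=4,suppress=True)
p=dict(np.load("w1.npz")); im=p["image"]; g=cv2.cvtColor(im,cv2.COLOR_RGB2GRAY).astype(float)
H=[]
for u,v in((300,282),(398,277)):
    w=g[v-8:v+9,u-8:u+9]; m=np.clip(130-w,0,None); y,x=np.mgrid[v-8:v+9,u-8:u+9]; c=np.array([(m*x).sum(),(m*y).sum()])/m.sum()
    H.append(onz(p,*c,.06)); print(c,H[-1])
d=H[0]-H[1]; print("mid",(H[0]+H[1])/2,"dist",np.linalg.norm(d),"yaw",np.degrees(np.arctan2(d[0],-d[1])))
# ledge/pad lines: columns profile for near (ledge) edges
for u in (300,320,340,360,380,400): print(u,g[328:358,u].astype(int))
s=[onz(p,u,v,.014) for u,v in((535,167),(631,151))]; d=s[1]-s[0]; print(s,np.linalg.norm(d),np.degrees(np.arctan2(-d[0],d[1])))
E
```

```text
[299.9556 281.2698] [ 0.5286 -0.0093  0.06  ]
[397.9645 276.7077] [0.5244 0.0866 0.06  ]
mid [0.5265 0.0386 0.06  ] dist 0.09603208916648723 yaw 2.526519383499605
300 [157 154 154 153 152 151 146 112  77  69  78  74  78  97 132 157 155 151
 154 156 151 144 142 147 149 154 147 129  93  85]
320 [156 151 148 151 153 143 119  78  72  78  77  84  97 133 156 157 155 156
 157 153 147 144 152 150 149 149 130 104  96  94]
340 [151 150 150 146 148 127  98  72  75  82  79  92 128 153 160 160 156 154
 156 152 150 150 150 157 158 141 104  85  92  79]
360 [153 150 153 145 121  82  73  81  83  81  89 121 154 161 159 157 161 156
 152 150 149 152 151 154 141 107  89  88  67  62]
380 [149 156 149 132 100  79  77  80  78  85 119 157 160 158 158 160 157 156
 153 152 150 150 154 143 104  88  88  92  91  83]
400 [152 149 139  99  69  76  78  81  82 109 151 158 161 154 156 157 154 152
 150 150 154 152 138 101  85  84  85  88  86  90]
[array([0.4251, 0.2279, 0.014 ]), array([0.4099, 0.321 , 0.014 ])] 0.09423923187965581 9.275640144673247
```

Emit:
step_arm(rows="0.1 1 0 0 0 0; 0.1 1 0 0 0 0; 0.1 1 0 0 0 0; 0.1 1 0 0 0 0; 0.1 1 0 0 0 0; 0.1 1 0 0 0 0; 0.1 1 0 0 0 0; 0.1 1 0 0 0 0; 0.1 1 0 0 0 -0.6; 0 0.9 0 0 0 -0.53; 0 0 0 0 0 0; 0 0 0 0 0 0")

```text
time_s: 7.02
position: [0.4296, 0.2604, 0.2612]
ee_rot: [-180.0, -0.0, -170.8]
wrist_force: [0.9, -0.5, 0.0]
grip_width: 0.0848
finger_force: 0.0
```

```bash
python3 - <<'E'
from h import *
np.set_printoptions(precision=4,suppress=True)
p=cams.grab_frame("wrist"); save(p,"w2.png")
for t in ("yoke","yoke_boss","yoke_rollers","yoke_front"):
    for d in models.place_of(p,t)[:2]:
        X=toW(p,d["centre"]); print(t,round(d["p"],2),X,proj(p,X).round())
np.savez("w2.npz",**p)
E
```

```text
yoke 0.9 [0.4378 0.2765 0.0013] [336. 202.]
yoke 0.62 [0.4776 0.2861 0.0028] [338. 239.]
yoke_boss 0.72 [0.4556 0.2777 0.0422] [335. 229.]
yoke_rollers 0.87 [0.5684 0.3007 0.0215] [338. 321.]
yoke_rollers 0.64 [0.2349 0.4085 0.0213] [525.   7.]
yoke_front 0.55 [ 0.4788  0.2876 -0.0003] [339. 239.]
```

View pics/w2.png

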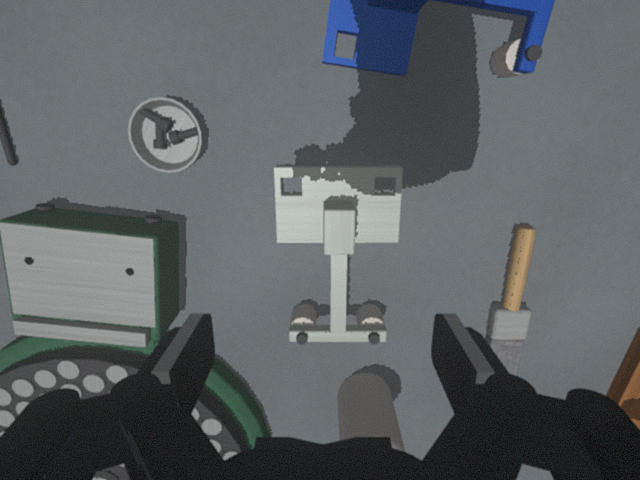

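Wrist view centred on the aluminium yoke: slots at (291,186) and (384,186), boss at (338,225), rollers at (303,315) and (371,315). The yoke is nearly square in the picture.

```bash
python3 - <<'E'
from h import *
np.set_printoptions(precision=4,suppress=True)
p=dict(np.load("w2.npz"));q=dict(np.load("w1.npz"))
def tri(a,b):
    o,d=ray(p,*a);o2,d2=ray(q,*b); A=np.c_[d,-d2]; s=np.linalg.lstsq(A,o2-o,rcond=None)[0]; return (o+d*s[0]+o2+d2*s[1])/2
print("tri slots",tri((291,186),(535,167)),tri((384,186),(631,151)))
s=[onz(p,u,186,.014) for u in(291,384)]; d=s[1]-s[0]; yaw=np.arctan2(-d[0],d[1]); print(s,np.linalg.norm(d),np.degrees(yaw))
e=[onz(p,276,242,.0),onz(p,400,243,0.)];print("front?",e,np.mean(e,0))
O=np.mean(s,0)[:2]+.022*np.array([np.cos(yaw),np.sin(yaw)]);print("origin",O)
for yw in (9.3,):
  for o in (O,[.438,.2775]):
    a=np.radians(yw);R=np.array([[np.cos(a),-np.sin(a)],[np.sin(a),np.cos(a)]])
    for X in ([-7,15,58],[-7,-15,58],[38,15,58],[38,-15,58],[40,65,14],[40,-65,14],[-40,65,14],[-40,-65,14],[40,65,0],[40,-65,0]):
        print(X,proj(p,np.r_[np.array(o)+R@np.array(X[:2])/1000,X[2]/1000]).round(1),end=" ")
    print()
g=cv2.cvtColor(p["image"],cv2.COLOR_RGB2GRAY)
print(g[232:256,300]);print(g[205,312:366]);print(g[232,312:366]);print(g[225,268:284],g[225,394:410]); print(g[192:216,338])
E
```

```text
tri slots [0.4252 0.2274 0.015 ] [0.4102 0.3216 0.0133]
[array([0.4256, 0.2274, 0.014 ]), array([0.4102, 0.3214, 0.014 ])] 0.09529863908204284 9.270020909461763
front? [array([0.4931, 0.2187, 0.    ]), array([0.4721, 0.3552, 0.    ])] [0.4826 0.2869 0.    ]
origin [0.4396 0.278 ]
[-7, 15, 58] [355.2 210.6] [-7, -15, 58] [322.9 210.7] [38, 15, 58] [354. 256.] [38, -15, 58] [322.9 256. ] [40, 65, 14] [397.2 243.2] [40, -65, 14] [276.4 243.3] [-40, 65, 14] [402.1 168.3] [-40, -65, 14] [273.3 168.3] [40, 65, 0] [394.9 239.2] [40, -65, 0] [277.8 239.2] 
[-7, 15, 58] [355.1 208.9] [-7, -15, 58] [322.7 208.9] [38, 15, 58] [353.8 254.4] [38, -15, 58] [322.7 254.4] [40, 65, 14] [397.1 241.8] [40, -65, 14] [276.1 241.8] [-40, 65, 14] [402.  166.6] [-40, -65, 14] [273.1 166.7] [40, 65, 0] [394.8 237.7] [40, -65, 0] [277.6 237.8] 
[193 193 194 192 192 189 186 188 189 191 178 130 116 120 117 121 117 120
 121 118 122 119 119 118]
[187 189 187 188 187 186 182 188 185 188 187 144 101  89  90  86  88  92
  87  82  93  88  86  89  85  84  90  91  93  88  89  89  90  92  90  89
  88  87  89  91  93  91 104  99 104 136 177 186 182 185 180 184 186 184]
[187 190 188 192 188 189 191 187 190 190 180 149 161 181 188 188 187 185
 184 185 184 181 182 182 184 185 182 184 180 181 180 179 181 178 178 179
 176 180 179 182 181 172 147 111 109 126 171 186 181 183 181 182 183 181]
[121 120 121 118 116 119 116 124 168 190 199 195 194 190 193 193] [181 178 175 179 176 144 120 117 120 118 119 119 119 117 119 119]
[187 190 196 178 129 103 103  99  92  92  90  88  84  90  90  94  90 108
 146 171 187 187 187 187]
```

Emit:
step_arm(rows="-0.4 0.23 1 0 0 0; -0.4 0.2 1 0 0 0; -0.31 0.2 1 0 0 0; 0 0 1 0 0 0; 0 0 1 0 0 0; 0 0 1 0 0 0; 0 0 1 0 0 0; 0 0 1 0 0 0; 0 0 1 0 0 0; 0 0 0.6 0 0 0; 0 0 0 0 0 0")

```text
time_s: 8.65
position: [0.4536, 0.2806, 0.0204]
ee_rot: [-180.0, -0.1, -170.7]
wrist_force: [-0.4, 0.8, 0.6]
grip_width: 0.0849
finger_force: 0.0
```

Emit:
step_arm(rows="0 0 0 0 0 0; 0 0 0 0 0 0; 0 0 0 0 0 0; 0 0 0 0 0 0; 0 0 0 0 0 0; 0 0 0 0 0 0", fingers=10, newtons=90)

```text
time_s: 9.4
position: [0.4549, 0.281, 0.0222]
ee_rot: [-180.0, 0.1, -170.7]
wrist_force: [-0.3, -1.3, 5.7]
grip_width: 0.0289
finger_force: 90.7
```

```bash
python3 - <<'E'
from h import *
np.set_printoptions(precision=4,suppress=True)
s=readout.observe(); print(s["time_s"],s["position"],s["ee_rot"],s["wrist_force"],s["grip_width"],s["finger_force"],r.hold_point_z)
E
```

```text
9.4 [0.4549 0.281  0.0222] [-179.9833    0.0686 -170.6822] [-0.2975 -1.3092  5.7363] 0.028858618480010735 90.73493957519531 0.0187
```

Emit:
step_arm(rows="0 0 -0.2 0 0 0; 0 0 -0.6 0 0 0; 0 0 -1 0 0 0.2; 0 0 -1 0 0 0.3; 0 0 -1 0 0 0.29; 0 0 -0.6 0 0 0; 0 0 0 0 0 0; 0 0 0 0 0 0")

```text
time_s: 10.4
position: [0.4537, 0.2808, 0.1301]
ee_rot: [-180.0, -0.1, -177.4]
wrist_force: [0.5, -0.1, -8.6]
grip_width: 0.0288
finger_force: 89.6
```

```bash
python3 - <<'E'
from h import *
np.set_printoptions(precision=4,suppress=True)
s=readout.observe(); print(s["time_s"],s["position"],s["ee_rot"],s["wrist_force"],s["ft_torque"],s["grip_width"],s["finger_force"])
E
```

```text
10.4 [0.4537 0.2808 0.1301] [-179.9715   -0.0914 -177.4376] [ 0.5202 -0.0974 -8.6361] [-0.0286  0.1416 -0.0232] 0.02880376481806855 89.5782208442688
```

Emit:
step_arm(rows="-0.2 -0.6 0 0 0 0; -0.4 -1 0 0 0 0; -0.4 -1 0 0 0 0; -0.4 -1 0 0 0 0; -0.4 -1 0 0 0 0; -0.4 -1 0 0 0 0; -0.4 -1 0 0 0 0; -0.4 -1 0 0 0 0; -0.35 -1 0 0 0 0; -0.2 -0.8 0 0 0 0; 0 -0.4 0 0 0 0; 0 0 0 0 0 0; 0 0 0 0 0 0; 0 0 0 0 0 0")

```text
time_s: 12.15
position: [0.5537, 0.0409, 0.1313]
ee_rot: [180.0, 0.0, -177.4]
wrist_force: [0.5, 0.3, -6.9]
grip_width: 0.0288
finger_force: 90.0
```

```bash
python3 - <<'E'
from h import *
np.set_printoptions(precision=4,suppress=True)
F=[];
p=cams.grab_frame("wrist"); save(p,"w3.png")
for t in ("yoke","yoke_front","yoke_rollers","pad","ledge"):
    for d in models.place_of(p,t)[:1]:
        X=toW(p,d["centre"]); print(t,round(d["p"],2),X,proj(p,X).round())
s=readout.observe(); print(s["time_s"],s["position"],s["ee_rot"],s["wrist_force"],s["ft_torque"])
np.savez("w3.npz",**p)
E
```

```text
12.45 [0.5538 0.0404 0.1313] [-179.9963    0.0025 -177.4491] [ 0.4524 -0.3253 -7.4264] [-0.0079  0.0785 -0.0465]
```

View pics/w3.png

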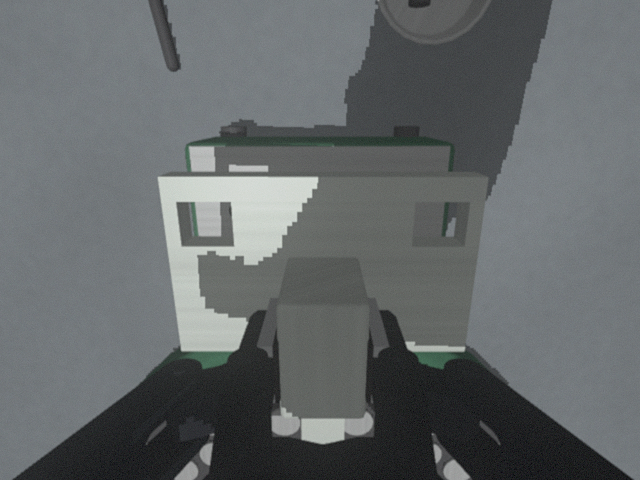

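```bash
python3 - <<'E'
from h import *
np.set_printoptions(precision=4,suppress=True)
p=dict(np.load("w3.npz")); a=np.radians(2.55);R=np.array([[np.cos(a),-np.sin(a)],[np.sin(a),np.cos(a)]])
O=np.array([.5538,.0406])-R@[.0161,0]
for X in ([-40,65,14],[-40,-65,14],[-40,65,0],[-40,-65,0],[40,65,14],[40,-65,14],[-22,48,14],[-22,-48,14],[-7,15,58],[-7,-15,58],[38,0,58]):
    print(X,proj(p,np.r_[O+R@np.array(X[:2])/1000,.1091+X[2]/1000]).round(1))
g=cv2.cvtColor(p["image"],cv2.COLOR_RGB2GRAY)
print(g[165:190,250],g[165:190,400]);print(g[190,155:172],g[190,478:494],g[330,170:186],g[330,460:476]);print(g[340:360,220],g[340:360,430]);print(g[250:272,320],g[296:312,320])
E
```

```text
[-40, 65, 14] [485.6 178.8]
[-40, -65, 14] [156.2 178.4]
[-40, 65, 0] [472.4 173.4]
[-40, -65, 0] [169.6 173.1]
[40, 65, 14] [462.  352.3]
[40, -65, 14] [179.8 352.1]
[-22, 48, 14] [438.2 222.6]
[-22, -48, 14] [203.7 222.4]
[-7, 15, 58] [368.5 307. ]
[-7, -15, 58] [272.6 306.9]
[38, 0, 58] [320.6 421.8]
[141 183 193 193 193 186 153 110  93  91  98 149 212 221 215 215 215 215
 213 215 214 214 213 215 213] [ 89  91  96  94  93  94  89  88  87  88  82  92 101 103 102 103 105 106
 103 100 108 105 105 102 107]
[118 123 118 126 160 199 207 204 208 207 204 209 211 203 206 205 208] [104 103 105 104 101 105 104 106  98  81  73  72  71  87 122 125] [122 123 127 125 122 121 118 123 159 189 190 188 191 190 194 190] [105 103 101 102 100 100 103 106 121 123 117 118 123 119 120 124]
[187 187 185 185 182 183 188 183 189 191 184 133  98  93  95  95 100  97
 101  98] [101 100 102 102 102 128 173 181 180 177 173 147 101  76  88  84  87  88
  86  87]
[108 104 100 102 104 102 100  96  93  88  92  91  88  88  89  86  90  87
  89  87  90  88] [ 91  85  86  83  90  86  89  86  93  94  98  98 101  99 105 106]
```

Emit:
step_arm(rows="0 -0.07 0.4 0 0 0; 0 0 0.6 0 0 0; 0 0 0.4 0 0 0; 0 0 0.2 0 0 0; 0 0 0.1 0 0 0; 0 0 0 0 0 0; 0 0 0 0 0 0")

```text
time_s: 13.32
position: [0.5542, 0.0383, 0.0892]
ee_rot: [-180.0, 0.0, -177.5]
wrist_force: [0.3, -0.3, -7.8]
grip_width: 0.029
finger_force: 90.1
```

Emit:
step_arm(rows="0 0 0.06 0 0 0; 0 0 0.06 0 0 0; 0 0 0 0 0 0")

```text
time_s: 13.7
position: [0.5538, 0.0384, 0.0856]
ee_rot: [-180.0, -0.0, -177.5]
wrist_force: [-0.1, 0.2, -7.8]
grip_width: 0.0291
finger_force: 90.1
```

Emit:
step_arm(rows="0 0 0.04 0 0 0; 0 0 0.04 0 0 0; 0 0 0 0 0 0")

```text
time_s: 14.08
position: [0.5538, 0.0384, 0.0837]
ee_rot: [-180.0, -0.0, -177.5]
wrist_force: [0.1, 0.3, -7.7]
grip_width: 0.0291
finger_force: 90.1
```

Contact is expected around z = 0.082.

Emit:
step_arm(rows="0 0 0.04 0 0 0; 0 0 0 0 0 0; 0 0 0 0 0 0")

```text
time_s: 14.45
position: [0.5539, 0.0384, 0.0828]
ee_rot: [-180.0, 0.0, -177.5]
wrist_force: [0.3, 0.3, -7.4]
grip_width: 0.0291
finger_force: 90.1
```

Emit:
step_arm(rows="0 0 0.03 0 0 0; 0 0 0 0 0 0; 0 0 0 0 0 0")

```text
time_s: 14.82
position: [0.554, 0.0384, 0.0823]
ee_rot: [-180.0, 0.0, -177.5]
wrist_force: [-1.3, -0.0, -4.1]
grip_width: 0.0292
finger_force: 90.5
```

Emit:
step_arm(rows="-0.08 0 0 0 0 0; -0.08 0 0 0 0 0; -0.08 0 0 0 0 0; -0.06 0 0 0 0 0; 0 0 0 0 0 0; 0 0 0 0 0 0")

```text
time_s: 15.58
position: [0.5617, 0.0387, 0.0823]
ee_rot: [-180.0, 0.0, -177.5]
wrist_force: [-1.8, 0.4, -0.3]
grip_width: 0.029
finger_force: 91.1
```

Emit:
step_arm(rows="-0.03 0 0 0 0 0; -0.03 0 0 0 0 0; 0 0 0 0 0 0")

```text
time_s: 15.95
position: [0.5627, 0.0388, 0.0823]
ee_rot: [-180.0, -0.0, -177.5]
wrist_force: [-5.7, 0.1, 2.5]
grip_width: 0.029
finger_force: 91.3
```

Emit:
step_arm(rows="0 0 -0.02 0 0 0; 0 0 0 0 0 0; 0 0 0 0 0 0")

```text
time_s: 16.32
position: [0.5628, 0.0388, 0.0823]
ee_rot: [-180.0, -0.0, -177.5]
wrist_force: [-1.9, -1.1, -2.4]
grip_width: 0.0285
finger_force: 90.8
```

```bash
python3 - <<'E'
from h import *
np.set_printoptions(precision=4,suppress=True)
p=cams.grab_frame("wrist"); save(p,"w4.png"); np.savez("w4.npz",**p)
s=readout.observe(); print(s["time_s"],s["position"],s["ee_rot"],s["wrist_force"],s["ft_torque"])
E
```

```text
16.375 [0.5628 0.0388 0.0823] [-179.9974   -0.0133 -177.4698] [-1.9871 -0.4688 -2.1746] [-0.1809  0.5502 -0.0155]
```

View pics/w4.png

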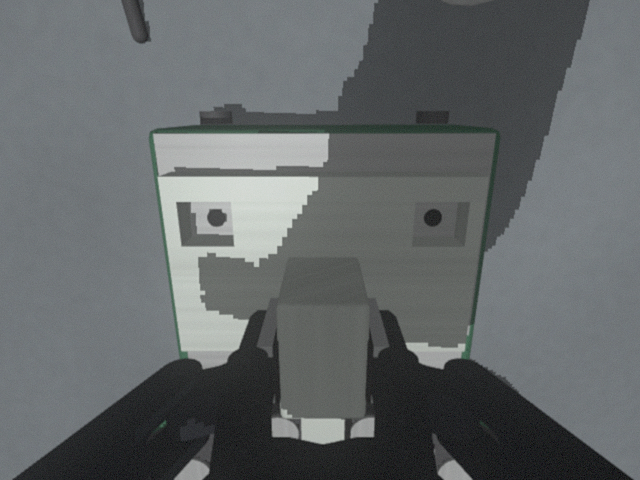

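```bash
python3 - <<'E'
from h import *
np.set_printoptions(precision=4,suppress=True)
p=dict(np.load("w4.npz"))
h=[onz(p,216,217.5,.06),onz(p,433,217,.06)]
s=[onz(p,(178+233)/2,224.5,.074),onz(p,(413.5+468.5)/2,224.5,.074)]
a=np.radians(2.53);fx=np.array([np.cos(a),np.sin(a),0]);fy=np.array([-fx[1],fx[0],0])
for n,v in(("hole",h),("slot",s)):
    d=v[1]-v[0];print(n,v,np.linalg.norm(d),np.degrees(np.arctan2(-d[0],d[1])))
d=(np.mean(s,0)-np.mean(h,0));print("slot-hole fwd,left mm",d@fx*1e3,d@fy*1e3)
# foot edges at row 190/330 vs pad edges
g=cv2.cvtColor(p["image"],cv2.COLOR_RGB2GRAY)
for row in(190,330):print(row,g[row,148:185],g[row,460:500])
E
```

```text
hole [array([ 0.5286, -0.0099,  0.06  ]), array([0.5241, 0.0867, 0.06  ])] 0.09669527888797515 2.6961638987678422
slot [array([ 0.5279, -0.0104,  0.074 ]), array([0.5235, 0.0861, 0.074 ])] 0.09664579530130493 2.558829104011703
slot-hole fwd,left mm -0.6667896606457845 -0.5818013151852865
190 [119 120 123 123 123 118 124 118 101  91 108 158 197 204 203 201 202 205
 202 204 207 207 201 204 203 203 207 207 206 207 204 206 206 209 210 207
 206] [103  95 106 101 101 103 102  99 104 100  97 100 106 103  99 102 103 103
  99 100 101 101 105 103 101  98 101  89  72  60  52  58  60  68  73  75
  72  75  73  76]
330 [118 120 118 121 122 119 122 119 118 122 121 123 118 121 121 121 121 120
 124 120 122 121 122 123 123 126 120 110  94 104 144 187 188 193 192 192
 190] [100 101 103  98 103  98 105 137 152 126  94  84  82 106 118 121 121 120
 120 124 120 120 125 119 125 122 116 121 123 118 118 119 126 122 122 123
 120 123 118 121]
```

The wrist view shows both holes, (216,218) and (433,217), inside the slots. The yoke is within 0.6 mm sideways and about 0.7 mm from the ledge.

Emit:
step_arm(rows="-0.02 0 0 0 0 0; 0 0 0 0 0 0; 0 0 0 0 0 0")

```text
time_s: 16.75
position: [0.5634, 0.0389, 0.0823]
ee_rot: [180.0, 0.0, -177.5]
wrist_force: [1.0, -0.7, -6.6]
grip_width: 0.029
finger_force: 90.5
```

Emit:
step_arm(rows="-0.02 0 0 0 0 0; 0 0 0 0 0 0; 0 0 0 0 0 0")

```text
time_s: 17.12
position: [0.5638, 0.0389, 0.0824]
ee_rot: [180.0, -0.0, -177.5]
wrist_force: [-0.2, -0.6, -7.8]
grip_width: 0.0293
finger_force: 90.3
```

Emit:
step_arm(rows="-0.02 0 0 0 0 0; 0 0 0 0 0 0; 0 0 0 0 0 0")

```text
time_s: 17.5
position: [0.5644, 0.0389, 0.0825]
ee_rot: [-180.0, 0.0, -177.5]
wrist_force: [-0.2, 0.8, -7.4]
grip_width: 0.0289
finger_force: 90.3
```

Emit:
step_arm(rows="-0.02 0 0 0 0 0; 0 0 0 0 0 0; 0 0 0 0 0 0")

```text
time_s: 17.88
position: [0.5649, 0.0389, 0.0825]
ee_rot: [-180.0, -0.0, -177.5]
wrist_force: [-0.4, 0.7, -7.4]
grip_width: 0.0291
finger_force: 90.2
```

Emit:
step_arm(rows="-0.02 0 0 0 0 0; 0 0 0 0 0 0; 0 0 0 0 0 0")

```text
time_s: 18.25
position: [0.5651, 0.0389, 0.0825]
ee_rot: [-180.0, -0.0, -177.5]
wrist_force: [-2.9, -0.9, -5.6]
grip_width: 0.0289
finger_force: 90.2
```

Emit:
step_arm(rows="-0.02 0 0 0 0 0; 0 0 0 0 0 0; 0 0 0 0 0 0")

```text
time_s: 18.62
position: [0.5651, 0.0389, 0.0823]
ee_rot: [-180.0, -0.1, -177.5]
wrist_force: [-5.8, -1.9, -4.2]
grip_width: 0.0288
finger_force: 90.5
```

Emit:
step_arm(rows="-0.02 0 0 0 0 0; 0 0 0 0 0 0; 0 0 0 0 0 0")

```text
time_s: 19.0
position: [0.5652, 0.0389, 0.0824]
ee_rot: [-180.0, -0.1, -177.5]
wrist_force: [-8.3, -1.8, -2.2]
grip_width: 0.0292
finger_force: 90.7
```

Emit:
step_arm(rows="-0.02 0 0 0 0 0; 0 0 0 0 0 0; 0 0 0 0 0 0")

```text
time_s: 19.38
position: [0.5653, 0.039, 0.0824]
ee_rot: [-180.0, -0.2, -177.5]
wrist_force: [-11.5, -1.4, -1.1]
grip_width: 0.0293
finger_force: 90.9
```

Emit:
step_arm(rows="-0.02 0 0 0 0 0; 0 0 0 0 0 0; 0 0 0 0 0 0")

```text
time_s: 19.75
position: [0.5653, 0.0389, 0.0825]
ee_rot: [-180.0, -0.2, -177.5]
wrist_force: [-14.0, -1.8, 1.8]
grip_width: 0.029
finger_force: 91.2
```

Emit:
step_arm(rows="-0.014 0 0 0 0 0; 0 0 0 0 0 0; 0 0 0 0 0 0; 0 0 0 0 0 0; 0 0 0 0 0 0")

```text
time_s: 20.38
position: [0.5654, 0.0389, 0.0824]
ee_rot: [-180.0, -0.3, -177.5]
wrist_force: [-15.8, -2.4, 3.3]
grip_width: 0.029
finger_force: 91.4
```

```bash
python3 - <<'E'
from h import *
np.set_printoptions(precision=4,suppress=True)
F=[]
for i in range(6):
    p=cams.grab_frame("wrist"); s=readout.observe(); F.append(s["wrist_force"])
print(np.mean(F,0),np.std(F,0),s["time_s"],s["position"],s["ee_rot"],s["finger_force"]); np.savez("w5.npz",**p); save(p,"w5.png")
E
```

```text
[-15.4619  -2.0755   3.327 ] [0.7481 0.3196 0.5204] 20.675 [0.5653 0.0389 0.0824] [-179.9709   -0.2861 -177.4573] 91.38182044029236
```

View pics/w5.png

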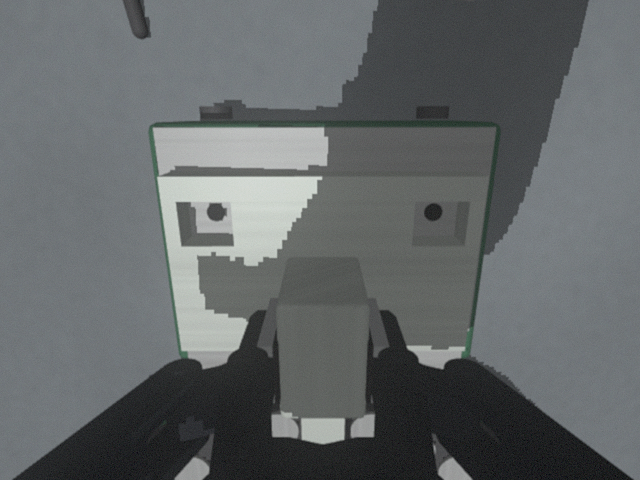

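The wrist view shows the holes at (216,212) and (433,212), centred along the ledge in the slots, with the foot flat and square. The wrist reads about 15.5 N of push, held steady, so I am handing in.

```bash
python3 -c "
from plant import job; print(job.sign_off())"
```

```text
the job is handed in; nothing more can be done
None
```

I handed the job in with the aluminium yoke flat on the pad, square against the ledge and its slots over the holes (about 0.6 mm off along the ledge). It is still gripped and pushed at about 15.5 N at the wrist (by my estimate 12–15 N at the ledge); the hand-in returned no verdict.

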